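# Set the roller gap of the bench dough sheeter

### The job

Set the roller gap on the dough sheeter: swing the lever of its jam nut over until the nut is fully loose, then turn the T-handle of the gap screw above it clockwise (seen from above) until its bar lies in line with the machine's long cross beam, then swing the lever back until the nut is fully tight. Do not turn the T-handle while the nut is tight, and leave the round knob on the same beam as it is.

Things in the scene. Friction and masses are not known exactly. Their poses are not given: they have to be found in the camera images.
- gap_adjuster: Gap adjuster (jam nut with lever, T-handle above) on the dough sheeter's white cross beam (300 x 44 mm, top 170 mm above the bench), 85 mm left or right of its middle. Origin: on the upright axis of nut and screw, at the beam's top; z up, y along the beam, x across it, away from the robot. The lever's post and the T-handle are free to grip from above.
- jam_nut (a joint): rad, anticlockwise from above: 0 tight at a stop, 1.1 fully loose at a stop; stays put; 3 N moves it. The lever lies on the robot's side; in the adjuster's frame it points from the axis at angle 2.59 + value from +x, so robot's left is tight, right is loose. At its end, 85 mm from the axis, stands a round steel post, 16 mm thick, from 16 to 56 mm above the origin.
- gap_screw (a joint): rad, anticlockwise from above: 0 = T-handle's bar in line with the beam (the adjuster's y), as wanted; starts at 0.6 to 1.15; range -0.5 to 1.4, no stop at 0; stays put; 0.12 N m turns it; neither rises nor sinks. Level steel bar 64 mm long, 12 wide, 14 high, its centre on the axis 80 mm above the origin, on a 10 mm stem. Clockwise lowers the upper roller.
- round_knob_rim (a point): Point on the top rim of the round dark steel scraper knob, to be left alone: 40 mm across, top 30 mm above the beam, no lever, its axis 170 mm along the beam from the gap adjuster's. The point is 20 mm from the knob's axis.

How it is judged:
By the outcome, as a careful person would: the job done as asked, in the order asked, and still so for the second after the job is handed in, with the robot touching nothing.
It also fails if it takes over 67 s, if anything falls off the work surface, if the arm or the gripper's body presses on something with over 40 N, if the wrist force passes 120 N, or if a joint passes its speed limit or range.

### The arm

A 6-joint arm with a two-finger parallel gripper is mounted at the origin on the work surface. World frame = base frame: x ahead of the robot, y to its left, z up, the work surface at z = 0. Lengths are in m, angles in rad, forces in N, time in s.
With the tool pointing down it reaches from about 0.35 to 0.95 m from the base axis. Payload 17.4 kg.
Tool frame: the origin (TCP) lies between the finger pads; the fingertips stand 11 mm ahead of it and the grasp point (between the pads) lies 8 mm behind it; y points along the fingers, x is the direction in which the jaws open and shut, and the axes are right-handed (so a half turn about y gives the same grasp; the last joint's range is limited). The gripper opens to 93 mm and grips with 3 to 60 N. Pads are 15 mm wide; open, the fingers measure 128 mm over their backs; the gripper's body (75 mm by 188 mm) begins 65 mm behind the grasp point.
Start: joints at [-1.307, 0.116, 1.442, -0, 1.584, -0.038], TCP at [0.201, -0.645, 0.23] pointing down, gripper open.
Joint ranges: [-2.83, 2.83], [-0.83, 2.19], [0.07, 2.5], [-1.14, 4.28], [0.01, 3], [-2.97, 2.97]. Speed limits (rad/s): [1.89, 1.89, 2.22, 3.14, 3.14, 3.14].

### API

Orientations are given as a unit quaternion [x, y, z, w].
In Python, from bench import manip gives the robot as it stands. The module is installed in compiled form; this text tells all that it offers.
- The arm moves only by the tool send_rows, never from a script. Its argument "targets" is a list of rows, each an object with "twist": the turn, a rotation vector about the world's x, y, z in degrees, a list of three; "slide": the shift along the world's x, y, z in mm, a list of three; "gripper": the closure, from 0 (fully open) to 1 (shut). In form: [{"twist": [rx, ry, rz], "slide": [x, y, z], "gripper": gripper}, ...]. A call has 1 to 20 rows; each row is the pose to reach, as a shift and turn from the pose commanded when the call began; what a row does not reach only later rows make up. A row lasts 1/10 s, in which the tool goes at most 50 mm and 8.59 degrees, less where a joint would pass 70% of its speed; a pose out of reach is approached as far as the arm can. A call with a gripper value outside its range is refused whole. The fingers move at their own pace and stop on an object; "grip_force" is the grip in N (left out, the last holds). Time passes only in rows, so rows that repeat a pose let the fingers close. It gives the time, the measured TCP pose, the force and the opening at its end, in the units of the state.
- manip.observe(): the state, without advancing time (a new reading comes with each control period).
- manip.grab_frame(name): name is "scene" or "top" or "wrist"; returns a dict with "color" (400x640x3 uint8, red, green, blue), "camera_matrix" (3x3 intrinsics, pixels), "xyz" and "attitude" of the camera in the world; the wrist camera has in their place "mount" (4x4, takes a point from camera to tool coordinates, whose origin is the TCP and whose axes are the tool frame's). Camera axes: x right, y up, looking along -z (the intrinsics and any distortion apply to the point x, -y, -z); pixel columns grow to the right and rows downward; lengths in m; the calibration is good to about 2 mm. The wrist camera is an equidistant fisheye: a pixel r from the principal point sees the ray r / f radians off the axis. A picture is of the moment at which its call begins: read the wrist's pose just before it. There is no depth.
- manip.job_done(): hands the job in, once; it reports no verdict.
The state is a dict: "time_s": time; "joints": joint angles; "qd": joint speeds; "joint_torque": joint torques, N m; "tcp_pos": TCP position; "ee_rot": TCP orientation; "wrist_force": force on the tool from outside, world axes, zero at the start; "moment": the same for the moment, N m; "gripper_width": finger opening in m.
Only numpy, scipy, OpenCV 4.12 (cv2) and the standard library are available. Lean on these libraries where they do the work, as an engineer would, in place of code of your own. Each camera call takes 0.05 s, during which the arm holds its last target.

## Working session

There is one attempt and no reset: what is moved stays moved. The work goes in short steps, Python scripts to look and compute and a tool call to move; the robot and the scene stay as the last step left them, time stands still between calls to the robot, and variables do not carry over. Pictures are saved under pics/ and viewed, and the job is handed in when it is done.

Besides the shell and the picture viewer there is one more tool, called after "Request:" by a JSON object that holds its "api" and its "payload". send_rows: Moves the arm, as the interface text tells. Its arguments: {"type":"object","properties":{"targets":{"type":"array","items":{"type":"object","properties":{"twist":{"type":"array","items":{"type":"number"}},"slide":{"type":"array","items":{"type":"number"}},"gripper":{"type":"number"}}}},"grip_force":{"type":"number"}},"required":["targets"]}

```bash
mkdir -p pics; cat > h.py <<'E'
import numpy as np, cv2, json
from bench import manip
from scipy.spatial.transform import Rotation as R
def snap(name,tag):
    f=manip.grab_frame(name)
    np.savez(f'pics/{tag}.npz',**{k:np.array(v) for k,v in f.items()})
    cv2.imwrite(f'pics/{tag}.png',f['color'][:,:,::-1]); return f
def cam(f):
    a=np.array(f['attitude']); 
    M=a if a.shape==(3,3) else R.from_quat(a).as_matrix()
    return np.array(f['camera_matrix']),np.array(f['xyz']),M
def ray_z(f,u,v,z):
    K,p,M=cam(f); d=np.linalg.inv(K)@[u,v,1]; d=M@np.array([d[0],-d[1],-d[2]])
    return p+d*(z-p[2])/d[2]
def proj(f,P):
    K,p,M=cam(f); c=M.T@(np.array(P)-p); c=np.array([c[0],-c[1],-c[2]]); q=K@c; return q[:2]/q[2]
E
python3 - <<'E'
from h import *
for n in ['scene','top']:
    f=snap(n,n+'0'); print({k:v for k,v in f.items() if k!='color'})
print(manip.observe())
E
```

```text
{'camera_matrix': array([[411.71487615,   0.        , 323.06898279],
       [  0.        , 411.71487615, 193.94873956],
       [  0.        ,   0.        ,   1.        ]]), 'xyz': array([0.97646094, 0.02807756, 0.82284045]), 'attitude': array([0.19746559, 0.19198715, 0.67999282, 0.6795278 ])}
{'camera_matrix': array([[434.7481324 ,   0.        , 321.40473592],
       [  0.        , 434.7481324 , 200.80822857],
       [  0.        ,   0.        ,   1.        ]]), 'xyz': array([0.51595987, 0.03113337, 0.9397782 ]), 'attitude': array([ 0.04936498, -0.03106679, -0.70241702,  0.70937175])}
{'time_s': 0.1, 'joints': array([-1.30683125e+00,  1.16412274e-01,  1.44220626e+00, -1.39903175e-05,
        1.58402827e+00, -3.77643244e-02]), 'qd': array([ 0.00065704, -0.00133734, -0.0009448 ,  0.0008961 ,  0.00082096,
       -0.00139754]), 'joint_torque': array([ 2.07223675e-03, -7.22891808e+01, -6.23864365e+01,  7.82416645e-02,
        2.27580249e-02, -4.10415953e-05]), 'tcp_pos': array([ 0.20055303, -0.64432309,  0.22899153]), 'ee_rot': array([-0.56923892,  0.41946888, -0.41887953,  0.5696954 ]), 'wrist_force': array([ 0.02278376, -1.0147647 , -0.06781663]), 'moment': array([-0.00191948,  0.01003699, -0.0106805 ]), 'gripper_width': 0.09318775089270813}
```

View pics/scene0.png

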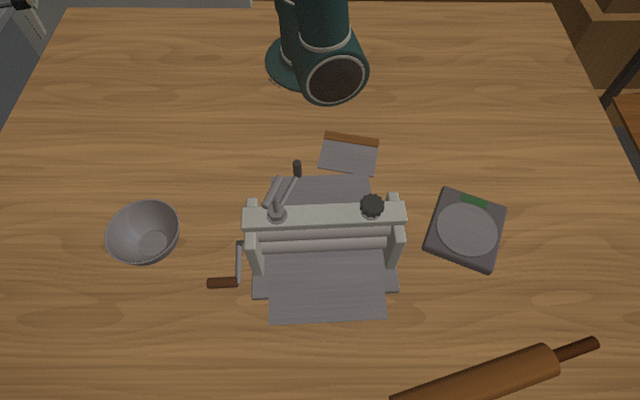

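View pics/top0.png

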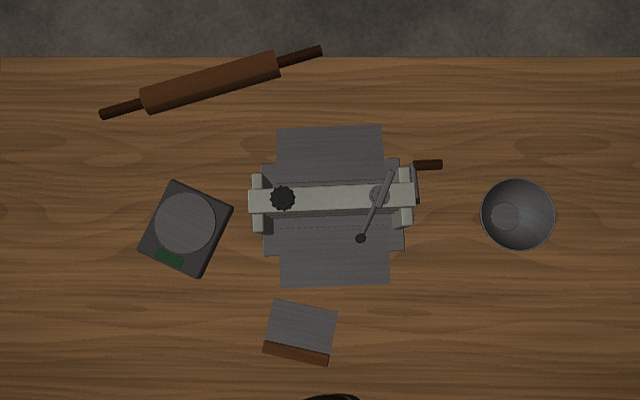

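```bash
python3 -c "
from h import *
print(R.from_quat(manip.observe()['ee_rot']).as_matrix())
c=cv2.imread('pics/top0.png')[180:380,150:460]; cv2.imwrite('pics/top0c.png',cv2.resize(c,None,fx=2.5,fy=2.5,interpolation=cv2.INTER_CUBIC))"
```

```text
[[ 2.97171606e-01 -2.88542009e-04  9.54824043e-01]
 [-9.54823505e-01  1.01398320e-03  2.97171745e-01]
 [-1.05392207e-03 -9.99999444e-01  2.58203249e-05]]
```

View crop.

View pics/top0c.png

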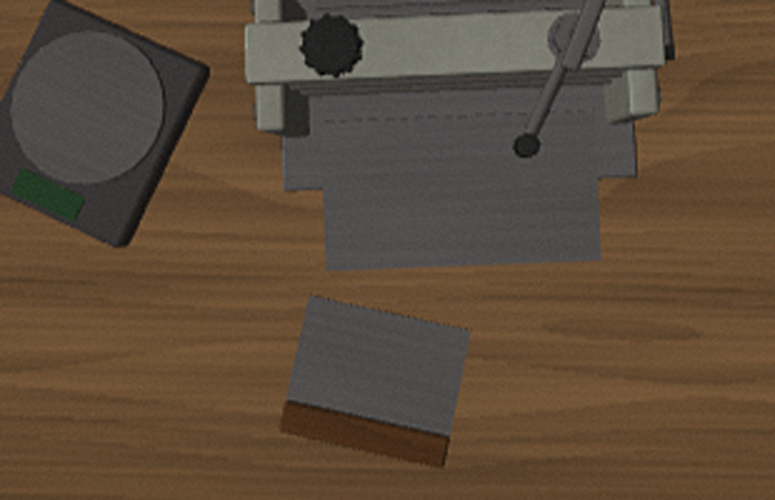

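```bash
python3 -c "
from h import *
c=cv2.imread('pics/scene0.png')[140:260,230:430]; cv2.imwrite('pics/scene0c.png',cv2.resize(c,None,fx=4,fy=4,interpolation=cv2.INTER_CUBIC))"
```

```text
(no output)
```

View pics/scene0c.png

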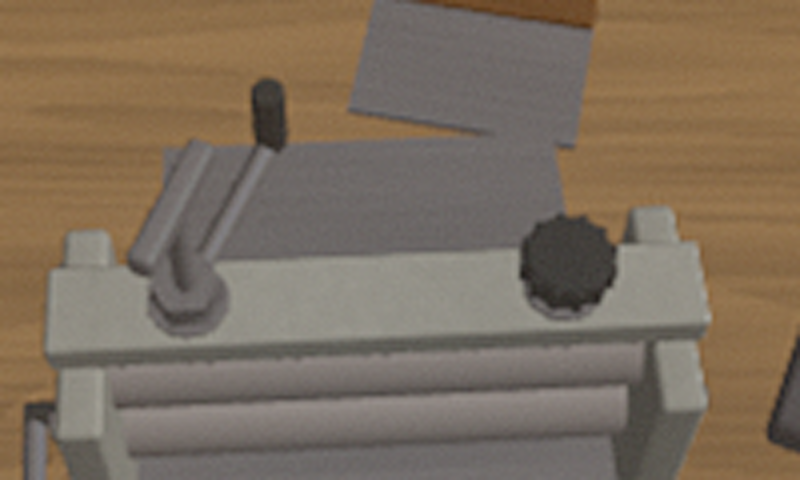

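```bash
python3 - <<'E'
from h import *
f=dict(np.load('pics/top0.npz')); s=dict(np.load('pics/scene0.npz'))
t=lambda x,y:(150+x/2.5,180+y/2.5)
c=lambda x,y:(230+x/4,140+y/4)
# corners far-left, near-left, far-right, near-right
TL,BL,BR=[ray_z(f,*t(x,y),.17) for x,y in [(246,27),(247,82),(659,67)]]
TR=ray_z(f,*t(661,7),.17)
print('corners top',TL,BL,TR,BR)
m=(TL+BL+TR+BR)/4; d=(TL+BL-TR-BR)/2; print('mid',m,'len',np.linalg.norm(d),'yaw',np.degrees(np.arctan2(-d[0],d[1])))
# scene: near-robot corner: left in image = -y
S=[ray_z(s,*c(x,y),.17) for x,y in [(50,270),(47,355),(693,243),(707,328)]]
m2=sum(S)/4; d2=(S[2]+S[3]-S[0]-S[1])/2; print('scene mid',m2,np.linalg.norm(d2),np.degrees(np.arctan2(-d2[0],d2[1])))
print('post top',ray_z(f,*t(526,144),.226), ray_z(s,*c(267,87),.226))
print('knob',ray_z(f,*t(331,45),.2),ray_z(s,*c(568,252),.2))
print('nut flange',ray_z(f,*t(575,38),.17),ray_z(s,*c(188,300),.178))
print('bar scene ends top', ray_z(s,*c(200,147),.257),ray_z(s,*c(141,255),.257))
E
python3 -c "
from h import *
c=cv2.imread('pics/top0.png')[155:255,330:430]; cv2.imwrite('pics/top0d.png',cv2.resize(c,None,fx=6,fy=6,interpolation=cv2.INTER_CUBIC))"
```

```text
corners top [0.62085157 0.18288629 0.17      ] [0.58124125 0.18096147 0.17      ] [ 0.63755198 -0.11376606  0.17      ] [ 0.59456567 -0.11180244  0.17      ]
mid [0.60855262 0.03456982 0.17      ] len 0.29509025342495165 yaw 2.9161229129784423
scene mid [0.61302296 0.03546597 0.17      ] 0.2955851145064415 2.8698738389255602
post top [ 0.53752193 -0.01430011  0.226     ] [ 0.53594227 -0.01396468  0.226     ]
knob [0.60473812 0.11789466 0.2       ] [0.60621848 0.11955799 0.2       ]
nut flange [ 0.61478976 -0.05258534  0.17      ] [ 0.61860336 -0.04881533  0.178     ]
bar scene ends top [ 0.58982711 -0.03860328  0.257     ] [ 0.64200883 -0.05929408  0.257     ]
```

View pics/top0d.png

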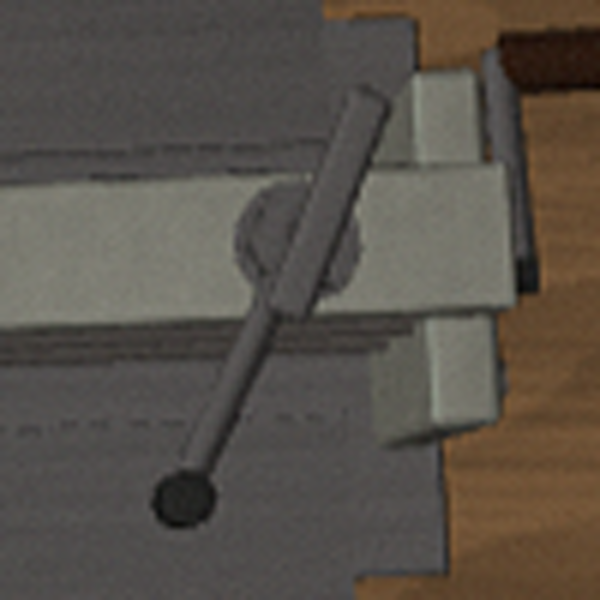

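Request:
{"api": "send_rows", "payload": {"targets": [{"twist": [0, 0, -2], "slide": [0, 0, 40], "gripper": 0.4}, {"twist": [0, 0, -4], "slide": [0, 0, 80], "gripper": 0.4}, {"twist": [0, 0, -6], "slide": [20, 38, 101], "gripper": 0.4}, {"twist": [0, 0, -9], "slide": [40, 75, 101], "gripper": 0.4}, {"twist": [0, 0, -12], "slide": [60, 112, 101], "gripper": 0.4}, {"twist": [0, 0, -15], "slide": [80, 150, 101], "gripper": 0.4}, {"twist": [0, 0, -18], "slide": [101, 189, 101], "gripper": 0.4}, {"twist": [0, 0, -21], "slide": [121, 227, 101], "gripper": 0.4}, {"twist": [0, 0, -24], "slide": [141, 265, 101], "gripper": 0.4}, {"twist": [0, 0, -27], "slide": [162, 303, 101], "gripper": 0.4}, {"twist": [0, 0, -30], "slide": [182, 340, 101], "gripper": 0.4}, {"twist": [0, 0, -33], "slide": [202, 378, 101], "gripper": 0.4}, {"twist": [0, 0, -36], "slide": [222, 416, 101], "gripper": 0.4}, {"twist": [0, 0, -39], "slide": [242, 454, 101], "gripper": 0.4}, {"twist": [0, 0, -42], "slide": [263, 492, 101], "gripper": 0.4}, {"twist": [0, 0, -44.3], "slide": [283, 530, 101], "gripper": 0.4}, {"twist": [0, 0, -44.3], "slide": [303, 568, 101], "gripper": 0.4}, {"twist": [0, 0, -44.3], "slide": [320, 600, 101], "gripper": 0.4}, {"twist": [0, 0, -44.3], "slide": [336.5, 630, 101], "gripper": 0.4}, {"twist": [0, 0, -44.3], "slide": [336.5, 630, 101], "gripper": 0.4}], "grip_force": 15}}

```text
time_s: 2.1
tcp_pos: [0.5381, -0.0116, 0.3297]
ee_rot: [-0.371, 0.603, -0.602, 0.37]
wrist_force: [0.5, -0.3, 0.3]
gripper_width: 0.0559
```

```bash
cat >> h.py <<'E'
def wsnap(tag):
    o=manip.observe(); f=manip.grab_frame('wrist')
    T=np.eye(4);T[:3,:3]=R.from_quat(o['ee_rot']).as_matrix();T[:3,3]=o['tcp_pos']
    C=T@np.array(f['mount'])
    cv2.imwrite(f'pics/{tag}.png',f['color'][:,:,::-1]); np.savez(f'pics/{tag}.npz',color=f['color'],K=f['camera_matrix'],C=C)
    return f['color'],np.array(f['camera_matrix']),C
def wray(K,C,u,v,z):
    x=(u-K[0,2])/K[0,0]; y=(v-K[1,2])/K[1,1]; r=np.hypot(x,y); s=np.sin(r)/r if r>1e-9 else 1
    d=C[:3,:3]@np.array([x*s,-y*s,-np.cos(r)]); p=C[:3,3]; return p+d*(z-p[2])/d[2]
def wproj(K,C,P):
    c=C[:3,:3].T@(np.array(P)-C[:3,3]); x,y,z=c[0],-c[1],-c[2]; h=np.hypot(x,y); th=np.arctan2(h,z)
    return K[0,2]+K[0,0]*th*x/h, K[1,2]+K[1,1]*th*y/h
E
python3 - <<'E'
from h import *
o=manip.observe(); print(o['tcp_pos'],o['joints'],R.from_quat(o['ee_rot']).as_matrix()[:,0])
im,K,C=wsnap('w1'); print(K,C)
print('post',wproj(K,C,[.537,-.014,.226]),'axis',wproj(K,C,[.615,-.05,.257]))
E
```

```text
[ 0.53812985 -0.01157431  0.32974722] [-6.92548637e-02 -1.89852976e-01  1.57889424e+00  6.69358174e-04
  1.75393478e+00  1.96980625e+00] [-4.51230213e-01 -8.92407581e-01 -6.91812090e-05]
[[309.70691629   0.         313.48385815]
 [  0.         309.70691629 196.82603103]
 [  0.           0.           1.        ]] [[-4.50986525e-01  8.59673529e-01  2.39942865e-01  6.04581241e-01]
 [-8.92530689e-01 -4.34278306e-01 -1.21619580e-01 -4.56025573e-02]
 [-3.51153005e-04 -2.69005162e-01  9.63138671e-01  4.84438188e-01]
 [ 0.00000000e+00  0.00000000e+00  0.00000000e+00  1.00000000e+00]]
post (np.float64(316.20428792620635), np.float64(199.47527469870954)) axis (np.float64(312.523484840646), np.float64(97.1239170637743))
```

View pics/w1.png

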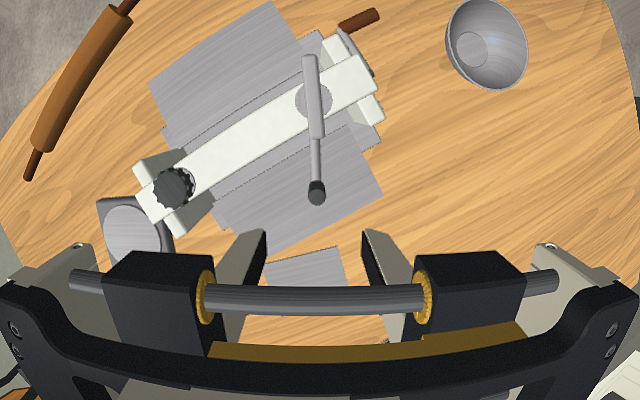

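```bash
python3 - <<'E'
from h import *
im,K,C=(lambda d:(d['color'],d['K'],d['C']))(np.load('pics/w1.npz'))
c=im[40:220,130:400,::-1]; cv2.imwrite('pics/w1c.png',cv2.resize(c,None,fx=2.9,fy=2.9,interpolation=cv2.INTER_CUBIC))
E
```

```text
(no output)
```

View pics/w1c.png

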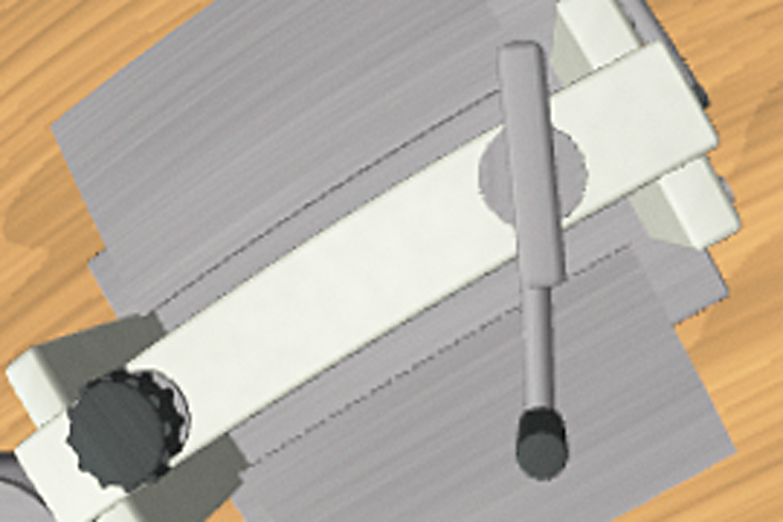

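```bash
python3 - <<'E'
from h import *
d=np.load('pics/w1.npz');K,C=d['K'],d['C']
g=lambda x,y,z:wray(K,C,130+x/2.9,40+y/2.9,z)
print('post',g(542,454,.226))
a,b=g(519,43,.257),g(544,283,.257);print('bar',a,b,(a+b)/2,np.linalg.norm(a-b),np.degrees(np.arctan2((a-b)[1],(a-b)[0])))
print('flange',g(533,176,.176),'knob',g(122,430,.2))
co=[g(658,42,.17),g(718,143,.17),g(18,450,.17)]
print(co)
# beam edge far line: (500,133)-(155,345); near line (515,265),(250,418)
for p,q in [((500,130),(155,340)),((500,262),(250,412))]:
  P,Q=g(*p,.17),g(*q,.17);print(P,Q,np.degrees(np.arctan2((Q-P)[1],(Q-P)[0]))-90)
E
```

```text
post [ 0.53908485 -0.0157183   0.226     ]
bar [ 0.64432071 -0.06194091  0.257     ] [ 0.58676905 -0.03987882  0.257     ] [ 0.61554488 -0.05090987  0.257     ] 0.06163544975757332 -20.97403034213234
flange [ 0.61497343 -0.05107207  0.176     ] knob [0.60669004 0.11472109 0.2       ]
[array([ 0.63899562, -0.11168812,  0.17      ]), array([ 0.59780138, -0.11471154,  0.17      ]), array([0.62278081, 0.18068487, 0.17      ])]
[ 0.63477392 -0.04836061  0.17      ] [0.6297763  0.10003911 0.17      ] 1.928808298987235
[ 0.59348506 -0.02734994  0.17      ] [0.58817907 0.08012473 0.17      ] 2.8263802714099455
```

Request:
{"api": "send_rows", "payload": {"targets": [{"twist": [0, 0, 2], "slide": [0, -3, -20], "gripper": 0.4}, {"twist": [0, 0, 2], "slide": [0, -3, -50], "gripper": 0.4}, {"twist": [0, 0, 2], "slide": [0, -3, -80], "gripper": 0.4}, {"twist": [0, 0, 2], "slide": [0, -3, -105], "gripper": 0.4}, {"twist": [0, 0, 2], "slide": [0, -3, -122], "gripper": 0.4}, {"twist": [0, 0, 2], "slide": [0, -3, -122], "gripper": 0.7}, {"twist": [0, 0, 2], "slide": [0, -3, -122], "gripper": 0.85}, {"twist": [0, 0, 2], "slide": [0, -3, -122], "gripper": 0.95}, {"twist": [0, 0, 2], "slide": [0, -3, -122], "gripper": 0.95}, {"twist": [0, 0, 2], "slide": [0, -3, -122], "gripper": 0.95}], "grip_force": 15}}

```text
time_s: 3.15
tcp_pos: [0.5374, -0.0175, 0.2094]
ee_rot: [0.38, -0.596, 0.597, -0.38]
wrist_force: [1.2, 2.9, 1.5]
gripper_width: 0.0202
```

```bash
python3 - <<'E'
from h import *
o=manip.observe(); print(o['tcp_pos'],o['wrist_force'],o['gripper_width'],R.from_quat(o['ee_rot']).as_matrix()[:,0])
wsnap('w2')
E
```

```text
[ 0.53738459 -0.01746315  0.20944615] [1.19699679 2.930256   1.51461148] 0.02019679015546879 [-4.22679249e-01 -9.06279206e-01 -5.03551593e-04]
```

View pics/w2.png

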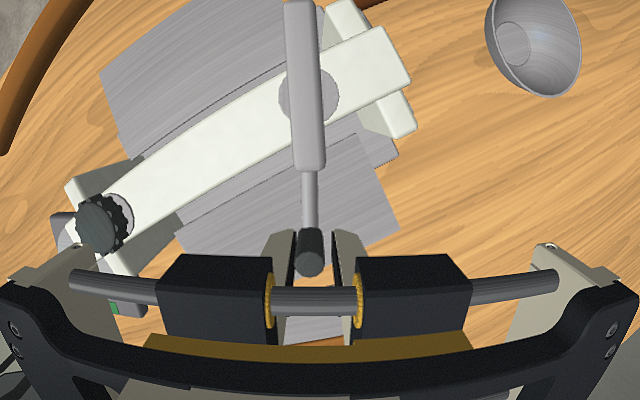

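Request:
{"api": "send_rows", "payload": {"targets": [{"twist": [0, 0, 0], "slide": [0, 0, -2], "gripper": 0.98}, {"twist": [0, 0, 0], "slide": [0, 0, -2], "gripper": 0.98}, {"twist": [0, 0, 0], "slide": [0, 0, -2], "gripper": 0.98}, {"twist": [0, 0, 0], "slide": [0, 0, -2], "gripper": 0.98}], "grip_force": 15}}

```text
time_s: 3.6
tcp_pos: [0.5376, -0.0174, 0.2085]
ee_rot: [0.379, -0.596, 0.597, -0.381]
wrist_force: [-1.3, 2.0, 12.9]
gripper_width: 0.0155
```

```bash
python3 - <<'E'
from h import *
o=manip.observe(); print(o['tcp_pos'],o['wrist_force'],o['gripper_width'],R.from_quat(o['ee_rot']).as_matrix()[:,0])
im,K,C=wsnap('w3'); snap('scene','s3'); snap('top','t3')
c=cv2.imread('pics/t3.png')[155:255,330:430]; d=cv2.imread('pics/s3.png')[130:230,230:330]
cv2.imwrite('pics/t3c.png',np.hstack([cv2.resize(i,None,fx=4,fy=4,interpolation=cv2.INTER_CUBIC) for i in (c,d)]))
E
```

```text
[ 0.53763333 -0.01736677  0.20849696] [-1.25788993  2.0024616  12.93506679] 0.015499416050742012 [-0.42256437 -0.90633223 -0.00111444]
```

View pics/t3c.png

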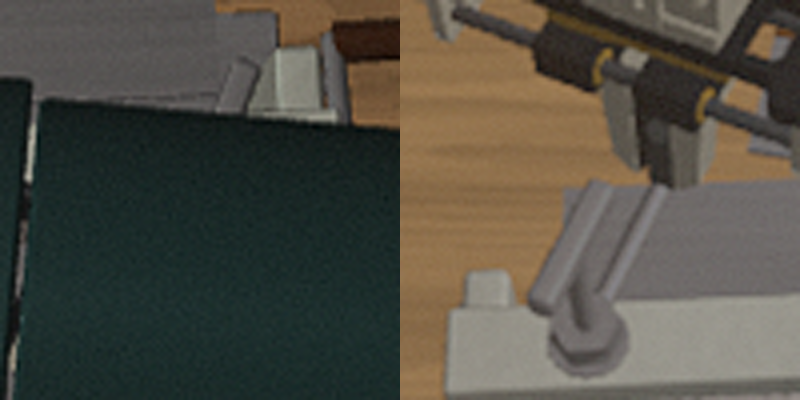

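```bash
cat > arc.py <<'E'
import numpy as np,sys
r,t0,t1,n=map(float,sys.argv[1:5]); n=int(n)
for i in range(1,n+1):
    t=np.radians(t0+(t1-t0)*i/n);a=np.radians(t0)
    print(round((t1-t0)*i/n,1),np.round([r*(np.cos(t)-np.cos(a)),r*(np.sin(t)-np.sin(a))],1))
E
python3 arc.py 84.5 156.9 206.9 17
```

```text
2.9 [-1.6 -4. ]
5.9 [-3.  -8.1]
8.8 [ -4.2 -12.3]
11.8 [ -5.1 -16.5]
14.7 [ -5.9 -20.8]
17.6 [ -6.4 -25.1]
20.6 [ -6.7 -29.4]
23.5 [ -6.8 -33.8]
26.5 [ -6.6 -38.1]
29.4 [ -6.3 -42.4]
32.4 [ -5.7 -46.7]
35.3 [ -4.9 -51. ]
38.2 [ -3.8 -55.2]
41.2 [ -2.6 -59.4]
44.1 [ -1.2 -63.5]
47.1 [  0.5 -67.5]
50.0 [  2.4 -71.4]
```

Request:
{"api": "send_rows", "payload": {"targets": [{"twist": [0, 0, 0], "slide": [0, 0, 2.5], "gripper": 0.98}, {"twist": [0, 0, 3], "slide": [-1.6, -4, 2.5], "gripper": 0.98}, {"twist": [0, 0, 6], "slide": [-3, -8, 2.5], "gripper": 0.98}, {"twist": [0, 0, 9], "slide": [-4.2, -12.3, 2.5], "gripper": 0.98}, {"twist": [0, 0, 12], "slide": [-5.1, -16.5, 2.5], "gripper": 0.98}, {"twist": [0, 0, 15], "slide": [-5.9, -20.8, 2.5], "gripper": 0.98}, {"twist": [0, 0, 18], "slide": [-6.4, -25.1, 2.5], "gripper": 0.98}, {"twist": [0, 0, 21], "slide": [-6.7, -29.4, 2.5], "gripper": 0.98}, {"twist": [0, 0, 23.5], "slide": [-6.8, -33.8, 2.5], "gripper": 0.98}, {"twist": [0, 0, 26.5], "slide": [-6.6, -38.1, 2.5], "gripper": 0.98}], "grip_force": 15}}

```text
time_s: 4.75
tcp_pos: [0.5309, -0.0555, 0.2089]
ee_rot: [-0.507, 0.493, -0.493, 0.507]
wrist_force: [6.3, 2.2, -3.7]
gripper_width: 0.0157
```

```bash
python3 - <<'E'
from h import *
o=manip.observe(); print(o['tcp_pos'],o['wrist_force'],o['gripper_width'],R.from_quat(o['ee_rot']).as_matrix()[:,0])
im,K,C=wsnap('w4')
E
```

```text
[ 0.53094232 -0.05547954  0.20890462] [ 6.2842485   2.17126552 -3.67466717] 0.01572330984714946 [ 2.81301565e-02 -9.99604083e-01 -6.09594269e-04]
```

View pics/w4.png

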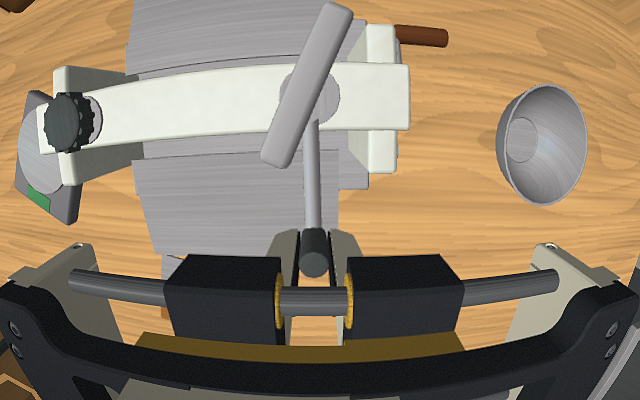

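```bash
python3 arc.py 84.7 183.4 219.4 12
```

```text
3.0 [ 0.4 -4.4]
6.0 [ 1.  -8.8]
9.0 [  1.8 -13.2]
12.0 [  2.9 -17.5]
15.0 [  4.2 -21.7]
18.0 [  5.7 -25.9]
21.0 [  7.4 -30. ]
24.0 [  9.4 -34. ]
27.0 [ 11.5 -37.8]
30.0 [ 13.8 -41.6]
33.0 [ 16.4 -45.2]
36.0 [ 19.1 -48.7]
```

Request:
{"api": "send_rows", "payload": {"targets": [{"twist": [0, 0, 3], "slide": [0.4, -4.4, 0], "gripper": 0.98}, {"twist": [0, 0, 6], "slide": [1, -8.8, 0], "gripper": 0.98}, {"twist": [0, 0, 9], "slide": [1.8, -13.2, 0], "gripper": 0.98}, {"twist": [0, 0, 12], "slide": [2.9, -17.5, 0], "gripper": 0.98}, {"twist": [0, 0, 15], "slide": [4.2, -21.7, 0], "gripper": 0.98}, {"twist": [0, 0, 18], "slide": [5.7, -25.9, 0], "gripper": 0.98}, {"twist": [0, 0, 21], "slide": [7.4, -30, 0], "gripper": 0.98}, {"twist": [0, 0, 24], "slide": [9.4, -34, 0], "gripper": 0.98}, {"twist": [0, 0, 26], "slide": [10.5, -36, 0], "gripper": 0.98}, {"twist": [0, 0, 26], "slide": [10.5, -36, 0], "gripper": 0.98}], "grip_force": 20}}

```text
time_s: 5.8
tcp_pos: [0.5414, -0.0915, 0.2089]
ee_rot: [-0.605, 0.366, -0.367, 0.605]
wrist_force: [5.7, 0.9, -3.2]
gripper_width: 0.0155
```

Request:
{"api": "send_rows", "payload": {"targets": [{"twist": [0, 0, 1], "slide": [0.8, -1.3, 0], "gripper": 0.98}, {"twist": [0, 0, 2], "slide": [1.6, -2.6, 0], "gripper": 0.98}, {"twist": [0, 0, 3], "slide": [2.4, -3.8, 0], "gripper": 0.98}, {"twist": [0, 0, 4], "slide": [3.2, -5, 0], "gripper": 0.98}, {"twist": [0, 0, 4], "slide": [3.2, -5, 0], "gripper": 0.98}], "grip_force": 20}}

```text
time_s: 6.3
tcp_pos: [0.5444, -0.0965, 0.2089]
ee_rot: [-0.617, 0.345, -0.345, 0.617]
wrist_force: [4.5, 2.5, -4.6]
gripper_width: 0.0154
```

Request:
{"api": "send_rows", "payload": {"targets": [{"twist": [0, 0, 1], "slide": [0.8, -1.2, 0], "gripper": 0.98}, {"twist": [0, 0, 1.5], "slide": [1.7, -2.4, 0], "gripper": 0.98}, {"twist": [0, 0, 2], "slide": [2.5, -3.6, 0], "gripper": 0.98}, {"twist": [0, 0, 2], "slide": [2.5, -3.6, 0], "gripper": 0.98}], "grip_force": 20}}

```text
time_s: 6.7
tcp_pos: [0.546, -0.0988, 0.2088]
ee_rot: [-0.622, 0.336, -0.333, 0.624]
wrist_force: [-5.7, 15.1, -1.1]
gripper_width: 0.0153
```

Request:
{"api": "send_rows", "payload": {"targets": [{"twist": [0, 0, 0], "slide": [0.6, -0.8, 0], "gripper": 0.98}, {"twist": [0, 0, 0], "slide": [1.1, -1.6, 0], "gripper": 0.98}, {"twist": [0, 0, 0], "slide": [1.1, -1.6, 0], "gripper": 0.98}], "grip_force": 20}}

```text
time_s: 7.0
tcp_pos: [0.5463, -0.099, 0.2087]
ee_rot: [-0.622, 0.337, -0.332, 0.624]
wrist_force: [-16.6, 26.6, 3.5]
gripper_width: 0.0156
```

Request:
{"api": "send_rows", "payload": {"targets": [{"twist": [0, 0, 0], "slide": [0, 0, 0], "gripper": 0.6}, {"twist": [0, 0, 0], "slide": [0, 0, 0], "gripper": 0.6}, {"twist": [0, 0, 0], "slide": [0, 0, 0], "gripper": 0.6}, {"twist": [0, 0, 0], "slide": [0, 0, 20], "gripper": 0.6}, {"twist": [0, 0, 0], "slide": [0, 0, 50], "gripper": 0.6}, {"twist": [0, 0, 0], "slide": [0, 0, 90], "gripper": 0.6}, {"twist": [0, 0, 5], "slide": [0, 0, 130], "gripper": 0.6}, {"twist": [0, 0, 13], "slide": [6, 4, 130], "gripper": 0.6}, {"twist": [0, 0, 21], "slide": [12, 8, 130], "gripper": 0.6}, {"twist": [0, 0, 29], "slide": [18, 12, 130], "gripper": 0.6}, {"twist": [0, 0, 37], "slide": [24, 16, 130], "gripper": 0.6}, {"twist": [0, 0, 45], "slide": [30, 20, 130], "gripper": 0.6}, {"twist": [0, 0, 53], "slide": [36, 24, 130], "gripper": 0.6}, {"twist": [0, 0, 61], "slide": [42, 28, 130], "gripper": 0.6}, {"twist": [0, 0, 69], "slide": [48, 32, 130], "gripper": 0.6}, {"twist": [0, 0, 77], "slide": [54, 36, 130], "gripper": 0.6}, {"twist": [0, 0, 85], "slide": [60, 41, 130], "gripper": 0.6}, {"twist": [0, 0, 93], "slide": [67, 46.5, 130], "gripper": 0.6}, {"twist": [0, 0, 101], "slide": [67, 46.5, 130], "gripper": 0.6}, {"twist": [0, 0, 109], "slide": [67, 46.5, 130], "gripper": 0.6}]}}

```text
time_s: 9.0
tcp_pos: [0.615, -0.0555, 0.3391]
ee_rot: [0.633, 0.314, -0.315, -0.633]
wrist_force: [0.2, 0.5, 0.6]
gripper_width: 0.0373
```

```bash
python3 - <<'E'
from h import *
o=manip.observe(); print(o['tcp_pos'],o['joints'],o['wrist_force'],o['gripper_width']);x=R.from_quat(o['ee_rot']).as_matrix()[:,0];print(np.degrees(np.arctan2(x[1],x[0])))
im,K,C=wsnap('w5')
E
```

```text
[ 0.61501597 -0.05552339  0.33907236] [-1.31113907e-01 -1.67243839e-02  1.40395724e+00 -4.90556338e-04
  1.75454109e+00 -1.05305831e+00] [0.24659501 0.52996698 0.59019318] 0.03732319710889669
52.81838915065741
```

View pics/w5.png

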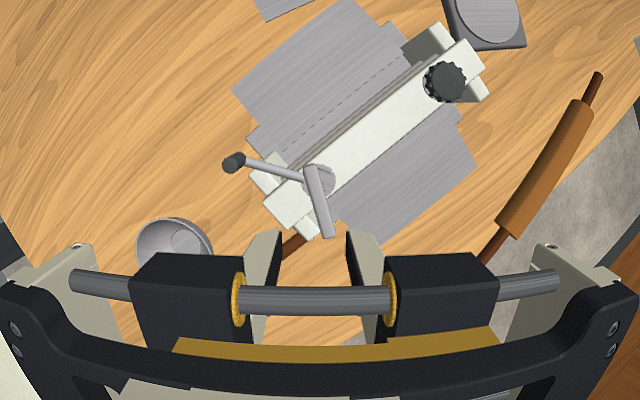

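```bash
python3 - <<'E'
from h import *
c=cv2.imread('pics/w5.png')[130:260,210:370]; cv2.imwrite('pics/w5c.png',cv2.resize(c,None,fx=4.5,fy=4.5,interpolation=cv2.INTER_CUBIC))
E
```

```text
(no output)
```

View pics/w5c.png

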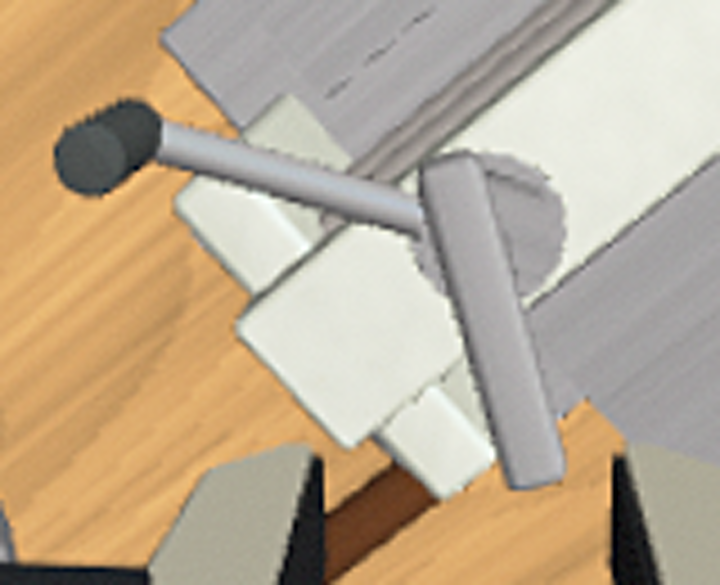

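```bash
python3 - <<'E'
from h import *
d=np.load('pics/w5.npz');K,C=d['K'],d['C']
g=lambda x,y,z:wray(K,C,210+x/4.5,130+y/4.5,z)
a,b=g(452,160,.257),g(537,480,.257);print('bar',a,b,(a+b)/2,np.linalg.norm(a-b),np.degrees(np.arctan2((b-a)[1],(b-a)[0])))
print('post',g(92,160,.226),'flange',g(490,228,.176))
P=g(353,446,.17);Q=g(720,160,.17);print(P,Q,np.degrees(np.arctan2((Q-P)[1],(Q-P)[0]))-90)
P=wray(K,C,368.9,235,.17);
E
```

```text
bar [ 0.58689744 -0.03751344  0.257     ] [ 0.64358005 -0.06105182  0.257     ] [ 0.61523875 -0.04928263  0.257     ] 0.06137567637846244 -22.55146237952521
post [ 0.54699153 -0.09780654  0.226     ] flange [ 0.61562205 -0.04923426  0.176     ]
[ 0.64056929 -0.1106019   0.17      ] [0.636425   0.00380148 0.17      ] 2.074645684963059
```

Request:
{"api": "send_rows", "payload": {"targets": [{"twist": [0, 0, 8], "slide": [0, 3, 0], "gripper": 0.6}, {"twist": [0, 0, 15], "slide": [0.3, 5.4, 0], "gripper": 0.6}, {"twist": [0, 0, 15], "slide": [0.3, 5.4, -30], "gripper": 0.6}, {"twist": [0, 0, 15], "slide": [0.3, 5.4, -50], "gripper": 0.6}, {"twist": [0, 0, 15], "slide": [0.3, 5.4, -50], "gripper": 0.6}], "grip_force": 20}}

```text
time_s: 9.55
tcp_pos: [0.6144, -0.0501, 0.2863]
ee_rot: [-0.588, -0.391, 0.393, 0.589]
wrist_force: [-0.8, 0.3, -0.1]
gripper_width: 0.0366
```

```bash
python3 - <<'E'
from h import *
o=manip.observe(); print(o['tcp_pos'],o['joints'],o['wrist_force'],o['gripper_width']);x=R.from_quat(o['ee_rot']).as_matrix()[:,0];print(np.degrees(np.arctan2(x[1],x[0])))
im,K,C=wsnap('w6')
c=im[150:290,200:420,::-1]; cv2.imwrite('pics/w6c.png',cv2.resize(c,None,fx=3.5,fy=3.5,interpolation=cv2.INTER_CUBIC))
E
```

```text
[ 0.61442837 -0.05009121  0.28634276] [-1.22587710e-01 -1.78999753e-02  1.48943541e+00 -2.84489736e-04
  1.67397844e+00 -1.29776261e+00] [-0.75316607  0.29356156 -0.14431059] 0.03659165863258584
67.33105593746558
```

View pics/w6c.png

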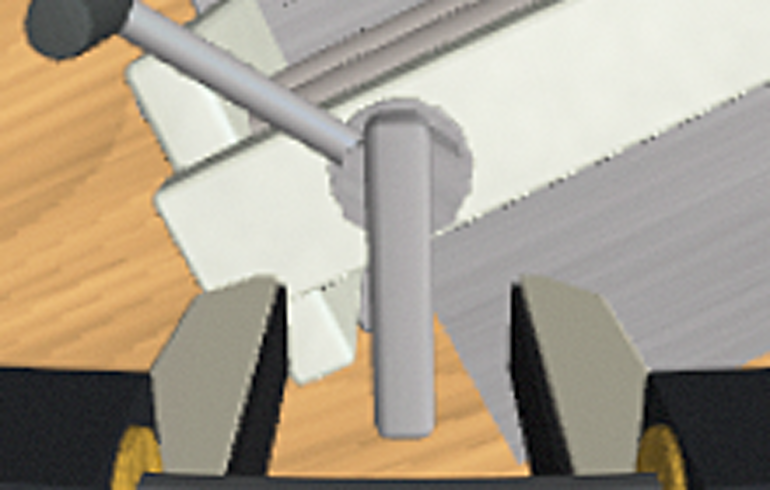

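Request:
{"api": "send_rows", "payload": {"targets": [{"twist": [0, 0, 0], "slide": [0.6, 0, -15], "gripper": 0.6}, {"twist": [0, 0, 0], "slide": [0.6, 0, -30], "gripper": 0.6}, {"twist": [0, 0, 0], "slide": [0.6, 0, -43], "gripper": 0.6}, {"twist": [0, 0, 0], "slide": [0.6, 0, -43], "gripper": 0.8}, {"twist": [0, 0, 0], "slide": [0.6, 0, -43], "gripper": 0.9}, {"twist": [0, 0, 0], "slide": [0.6, 0, -43], "gripper": 1}, {"twist": [0, 0, 0], "slide": [0.6, 0, -43], "gripper": 1}, {"twist": [0, 0, 0], "slide": [0.6, 0, -43], "gripper": 1}, {"twist": [0, 0, 0], "slide": [0.6, 0, -43], "gripper": 1}], "grip_force": 30}}

```text
time_s: 10.5
tcp_pos: [0.6158, -0.0502, 0.2469]
ee_rot: [0.588, 0.393, -0.393, -0.588]
wrist_force: [-2.9, -4.1, 4.3]
gripper_width: 0.0114
```

```bash
python3 - <<'E'
from h import *
o=manip.observe(); print(o['tcp_pos'],o['joints'],o['wrist_force'],o['moment'],o['gripper_width']);x=R.from_quat(o['ee_rot']).as_matrix()[:,0];print(np.degrees(np.arctan2(x[1],x[0])))
im,K,C=wsnap('w7')
c=im[150:290,200:420,::-1]; cv2.imwrite('pics/w7c.png',cv2.resize(c,None,fx=3.5,fy=3.5,interpolation=cv2.INTER_CUBIC))
E
```

```text
[ 0.61581701 -0.05020029  0.2468678 ] [-1.22357268e-01 -1.24865814e-02  1.54731220e+00 -5.60362666e-04
  1.60589585e+00 -1.30014791e+00] [-2.86533329 -4.11899059  4.25581507] [-0.69347722  0.20876436  0.06297211] 0.011423950629668687
67.48128352979838
```

View pics/w7c.png

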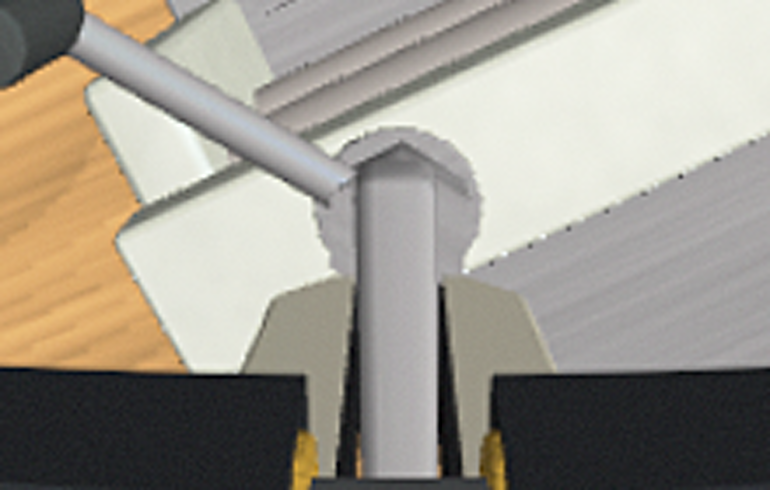

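Request:
{"api": "send_rows", "payload": {"targets": [{"twist": [0, 0, -4], "slide": [0, 0, 0], "gripper": 1}, {"twist": [0, 0, -8], "slide": [0, 0, 0], "gripper": 1}, {"twist": [0, 0, -12], "slide": [0, 0, 0], "gripper": 1}, {"twist": [0, 0, -16], "slide": [0, 0, 0], "gripper": 1}, {"twist": [0, 0, -20], "slide": [0, 0, 0], "gripper": 1}, {"twist": [0, 0, -25], "slide": [0, 0, 0], "gripper": 1}, {"twist": [0, 0, -30], "slide": [0, 0, 0], "gripper": 1}, {"twist": [0, 0, -35], "slide": [0, 0, 0], "gripper": 1}, {"twist": [0, 0, -40], "slide": [0, 0, 0], "gripper": 1}, {"twist": [0, 0, -45], "slide": [0, 0, 0], "gripper": 1}, {"twist": [0, 0, -50], "slide": [0, 0, 0], "gripper": 1}, {"twist": [0, 0, -54], "slide": [0, 0, 0], "gripper": 1}, {"twist": [0, 0, -58], "slide": [0, 0, 0], "gripper": 1}, {"twist": [0, 0, -62], "slide": [0, 0, 0], "gripper": 1}, {"twist": [0, 0, -62], "slide": [0, 0, 0], "gripper": 1}, {"twist": [0, 0, -62], "slide": [0, 0, 0], "gripper": 1}], "grip_force": 30}}

```text
time_s: 12.15
tcp_pos: [0.6159, -0.0502, 0.2469]
ee_rot: [0.707, 0.034, -0.033, -0.706]
wrist_force: [-2.0, -4.6, 6.1]
gripper_width: 0.0117
```

```bash
python3 - <<'E'
from h import *
o=manip.observe(); print(o['tcp_pos'],o['joints'],o['wrist_force'],o['moment'],o['gripper_width']);x=R.from_quat(o['ee_rot']).as_matrix()[:,0];print(np.degrees(np.arctan2(x[1],x[0])))
im,K,C=wsnap('w8')
# beam yaw from top0 by edge fit
f=dict(np.load('pics/top0.npz')); g=cv2.GaussianBlur(cv2.cvtColor(f['color'],cv2.COLOR_RGB2GRAY),(0,0),1).astype(float)
for name,off,sgn in [('far',.022,1),('near',-.022,-1)]:
  pts=[]
  a=np.array([.6110,.0350]);yd=np.array([-.0489,.9988]);xd=np.array([.9988,.0489])
  for t in np.r_[np.linspace(-.02,.05,30),np.linspace(.10,.13,10)*1]:
    if name=='far' and t>.055: pass
    best=[]
    ss=np.linspace(off-.008,off+.008,65); v=[]
    for s in ss:
      P=a+yd*(t)+xd*s; u=proj(f,[*P,.17]); v.append(cv2.getRectSubPix(g.astype(np.float32),(1,1),tuple(map(float,u)))[0,0])
    gr=-np.gradient(np.array(v))*sgn; i=gr.argmax(); P=a+yd*t+xd*ss[i]; pts.append(P)
  pts=np.array(pts); c=np.polyfit(pts[:,1],pts[:,0],1); r=pts[:,0]-np.polyval(c,pts[:,1]); k=abs(r)<.002; c=np.polyfit(pts[k,1],pts[k,0],1)
  print(name,k.sum(),'yaw',np.degrees(np.arctan(-c[0])),'rms',r[k].std(), 'x at y=.035',np.polyval(c,.035))
E
```

```text
[ 0.61589306 -0.05017759  0.24687438] [-1.22368978e-01 -1.24838537e-02  1.54729900e+00 -4.26255487e-04
  1.60566419e+00 -2.17734742e-01] [-2.04346908 -4.59636455  6.09583643] [-0.74404248  0.17404952 -0.05566719] 0.011687298558524009
5.463209530465419
far 38 yaw 3.0926487123883613 rms 0.0007661156406687477 x at y=.035 0.6306220260339046
near 40 yaw 2.71005893875188 rms 0.0005265739990728238 x at y=.035 0.5889919360227761
```

View pics/w8.png

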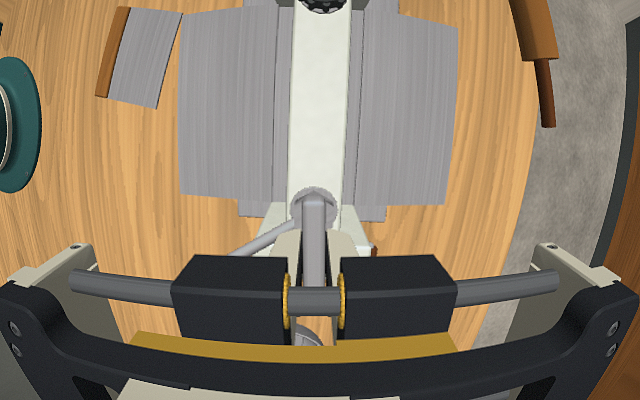

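Request:
{"api": "send_rows", "payload": {"targets": [{"twist": [0, 0, -1.3], "slide": [0, 0, 0], "gripper": 1}, {"twist": [0, 0, -2.6], "slide": [0, 0, 0], "gripper": 1}, {"twist": [0, 0, -2.6], "slide": [0, 0, 0], "gripper": 1}, {"twist": [0, 0, -2.6], "slide": [0, 0, 0], "gripper": 1}], "grip_force": 30}}

```text
time_s: 12.6
tcp_pos: [0.6159, -0.0502, 0.2469]
ee_rot: [0.707, 0.018, -0.017, -0.707]
wrist_force: [-1.3, -3.8, 5.5]
gripper_width: 0.0116
```

```bash
python3 - <<'E'
from h import *
o=manip.observe(); print(o['tcp_pos'],o['moment'],o['gripper_width']);x=R.from_quat(o['ee_rot']).as_matrix()[:,0];print(np.degrees(np.arctan2(x[1],x[0])))
E
```

```text
[ 0.61590518 -0.05016612  0.24690135] [-0.79005639  0.15549119  0.04341456] 0.011551259312945622
2.875478130873531
```

Request:
{"api": "send_rows", "payload": {"targets": [{"twist": [0, 0, 0], "slide": [0, 0, 0], "gripper": 0.75}, {"twist": [0, 0, 0], "slide": [0, 0, 0], "gripper": 0.6}, {"twist": [0, 0, 0], "slide": [0, 0, 0], "gripper": 0.6}, {"twist": [0, 0, 0], "slide": [0, 0, 20], "gripper": 0.6}, {"twist": [0, 0, 0], "slide": [0, 0, 50], "gripper": 0.6}, {"twist": [0, 0, 0], "slide": [0, 0, 90], "gripper": 0.6}, {"twist": [0, 0, 0], "slide": [-30, 0, 93], "gripper": 0.6}, {"twist": [0, 0, 0], "slide": [-60, 0, 93], "gripper": 0.6}, {"twist": [0, 0, 0], "slide": [-80, 0, 93], "gripper": 0.6}, {"twist": [0, 0, 0], "slide": [-80, 0, 93], "gripper": 0.6}]}}

```text
time_s: 13.6
tcp_pos: [0.5342, -0.0497, 0.34]
ee_rot: [0.707, 0.018, -0.017, -0.707]
wrist_force: [-0.5, -0.3, -0.5]
gripper_width: 0.0371
```

```bash
python3 - <<'E'
from h import *
o=manip.observe(); print(o['tcp_pos'],o['joints'][5]);x=R.from_quat(o['ee_rot']).as_matrix()[:,0];print(np.degrees(np.arctan2(x[1],x[0])))
im,K,C=wsnap('w9'); snap('scene','s9')
d=cv2.imread('pics/s9.png')[140:260,230:430]
cv2.imwrite('pics/s9c.png',cv2.resize(d,None,fx=4,fy=4,interpolation=cv2.INTER_CUBIC))
E
```

```text
[ 0.53422606 -0.0497365   0.34002579] -0.19091153479741224
2.8919761802207202
```

View pics/w9.png

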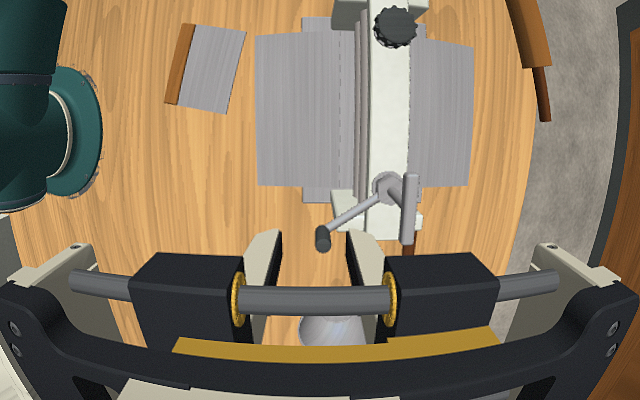

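View pics/s9c.png

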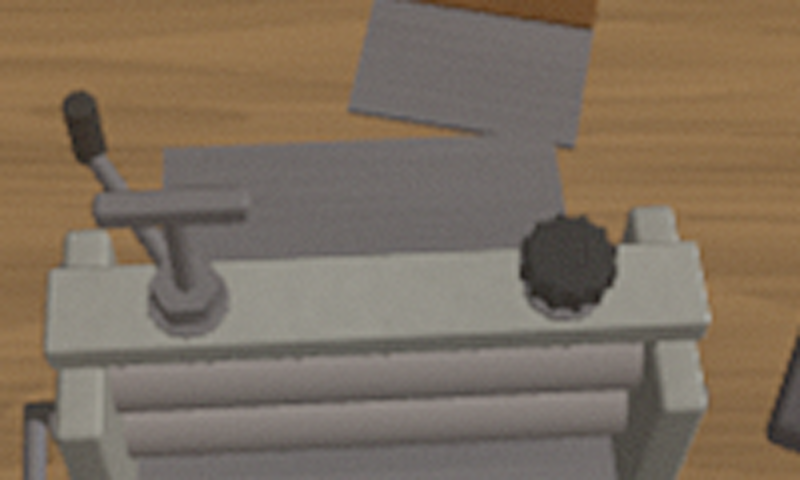

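```bash
python3 - <<'E'
from h import *
a=cv2.imread('pics/w9.png')[165:255,310:430]; b=cv2.imread('pics/s9.png')[175:220,250:298]
cv2.imwrite('pics/w9c.png',cv2.resize(a,None,fx=6.5,fy=6.5,interpolation=cv2.INTER_CUBIC))
cv2.imwrite('pics/s9d.png',cv2.resize(b,None,fx=13,fy=13,interpolation=cv2.INTER_CUBIC))
E
```

```text
(no output)
```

View pics/w9c.png

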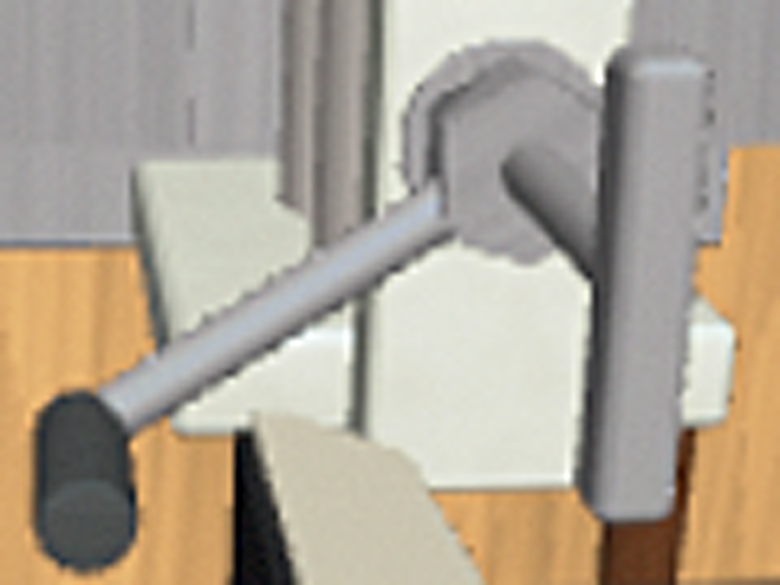

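View pics/s9d.png

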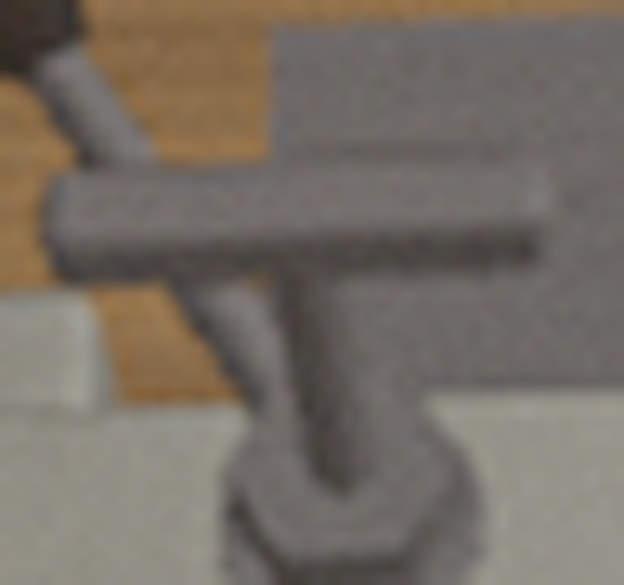

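```bash
python3 - <<'E'
from h import *
d=np.load('pics/w9.npz');K,C=d['K'],d['C']
g=lambda p,z:wray(K,C,310+p[0]/6.5,165+p[1]/6.5,z)
s=dict(np.load('pics/s9.npz')); h=lambda p,z:ray_z(s,250+p[0]/13,175+p[1]/13,z)
def yaw(g,p,q,z):
  P,Q=g(p,z),g(q,z); v=P-Q; print(P,Q,np.degrees(np.arctan2(-v[0],v[1])))
yaw(g,(667,62),(640,508),.257); yaw(g,(634,62),(608,500),.257); yaw(g,(707,72),(677,505),.257)
print('beam');yaw(g,(383,0),(363,470),.17); yaw(g,(632,40),(583,480),.17)
print('scene');yaw(h,(537,232),(65,240),.257);yaw(h,(540,163),(70,180),.257)
c=lambda p,z:ray_z(s,230+p[0]/4,140+p[1]/4,z)
yaw(c,(693,243),(55,269),.17);yaw(c,(705,328),(50,355),.17)
E
```

```text
[ 0.61329759 -0.01919106  0.257     ] [ 0.61838475 -0.07943923  0.257     ] 4.82642810473163
[ 0.60892357 -0.01947764  0.257     ] [ 0.61365474 -0.07836042  0.257     ] 4.593793424393881
[ 0.61882773 -0.02010747  0.257     ] [ 0.6236247  -0.07891276  0.257     ] 4.663499780467732
beam
[ 0.59299923 -0.02763114  0.17      ] [ 0.59783535 -0.11115664  0.17      ] 3.313721900329427
[ 0.636865   -0.03157482  0.17      ] [ 0.63873622 -0.11192418  0.17      ] 1.3340936194567672
scene
[ 0.62134691 -0.01858156  0.257     ] [ 0.62271628 -0.07727574  0.257     ] 1.3365079730779803
[ 0.6111009  -0.01860739  0.257     ] [ 0.61384023 -0.07741219  0.257     ] 2.6671097011027345
[0.58335945 0.1822579  0.17      ] [ 0.59813856 -0.11146645  0.17      ] 2.8804791853910157
[0.62788949 0.18298877 0.17      ] [ 0.64216876 -0.10926     0.17      ] 2.797247289354939
```

Request:
{"api": "send_rows", "payload": {"targets": [{"twist": [0, 0, 0], "slide": [20, -20, 0], "gripper": 0.6}, {"twist": [0, 0, 0], "slide": [50, -50, 0], "gripper": 0.6}, {"twist": [0, 0, 0], "slide": [81, -65, -15], "gripper": 0.6}, {"twist": [0, 0, 0], "slide": [81, -65, -30], "gripper": 0.6}, {"twist": [0, 0, 0], "slide": [81, -65, -30], "gripper": 0.6}, {"twist": [0, 0, 0], "slide": [81, -65, -30], "gripper": 0.6}]}}

```text
time_s: 14.3
tcp_pos: [0.6166, -0.1145, 0.3091]
ee_rot: [-0.707, -0.018, 0.018, 0.707]
wrist_force: [0.1, -0.3, 1.3]
gripper_width: 0.0371
```

```bash
python3 - <<'E'
from h import *
o=manip.observe(); print(o['tcp_pos'])
im,K,C=wsnap('w10'); print(C[:3,3],wproj(K,C,[.6155,-.05,.257]))
snap('top','t10')
E
```

```text
[ 0.61662576 -0.11447778  0.30910877]
[ 0.61304011 -0.04092771  0.46393751] (np.float64(316.71045145424716), np.float64(126.96078540700292))
```

View pics/w10.png

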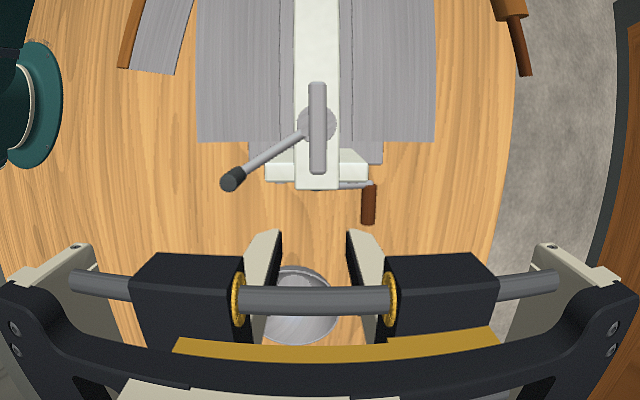

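```bash
python3 - <<'E'
from h import *
d=np.load('pics/w10.npz');K,C,im=d['K'],d['C'],d['color']
c=im[70:200,255:385,::-1]; cv2.imwrite('pics/w10c.png',cv2.resize(c,None,fx=5,fy=5,interpolation=cv2.INTER_CUBIC))
g=cv2.GaussianBlur(cv2.cvtColor(im,cv2.COLOR_RGB2GRAY),(0,0),.8).astype(float)
def edge(cols,rows,z,tag):
  pts=[]
  for r in rows:
    dd=np.abs(np.diff(g[r,cols[0]:cols[1]])); i=dd.argmax()
    if 0<i<len(dd)-1:
      a,b,e=dd[i-1:i+2]; i=i+(a-e)/(2*(a-2*b+e)+1e-9)
    pts.append(wray(K,C,cols[0]+i+.5,r,z))
  pts=np.array(pts); k=np.ones(len(pts),bool)
  for _ in range(5):
    p=np.polyfit(pts[k,1],pts[k,0],1); r=pts[:,0]-np.polyval(p,pts[:,1]); k=abs(r)<max(2*np.median(abs(r)),.0004)
  print(tag,k.sum(),len(k),'yaw',round(np.degrees(np.arctan(-p[0])),2),'x@-.05',np.polyval(p,-.05),'rms',r[k].std(),pts[[0,-1],1])
edge((303,314),range(88,168),.257,'barL'); edge((321,332),range(88,168),.257,'barR')
edge((288,302),list(range(5,110))+list(range(150,180)),.17,'beamL'); edge((333,346),list(range(5,110))+list(range(150,180)),.17,'beamR')
edge((288,302),list(range(5,110)),.17,'beamL'); edge((333,346),list(range(5,110)),.17,'beamR')
E
```

```text
barL 78 80 yaw 3.73 x@-.05 0.6096579152708237 rms 0.00014997602617927068 [-0.02425985 -0.07735923]
barR 76 80 yaw 3.07 x@-.05 0.62209129027499 rms 0.00017003165211688855 [-0.02359595 -0.07673108]
beamL 113 135 yaw 2.52 x@-.05 0.5944390356881138 rms 0.00022123173683078666 [ 0.06534973 -0.10510944]
beamR 106 135 yaw 3.04 x@-.05 0.6366825521659933 rms 0.0001690256090130404 [ 0.06756877 -0.10302303]
beamL 103 105 yaw 2.86 x@-.05 0.5948748023250459 rms 0.00017176320996158386 [ 0.06534973 -0.03775045]
beamR 105 105 yaw 3.06 x@-.05 0.6367125280557571 rms 0.0001662612777995477 [ 0.06756877 -0.03556616]
```

View pics/w10c.png

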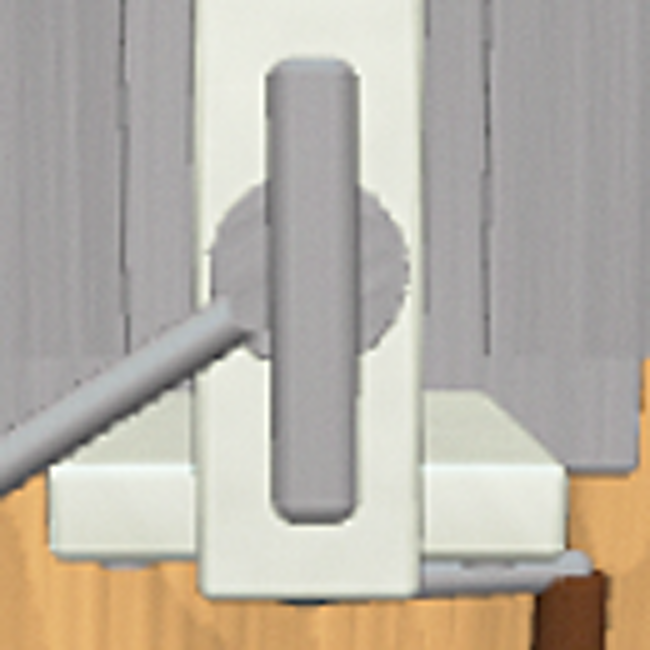

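View pics/t10.png

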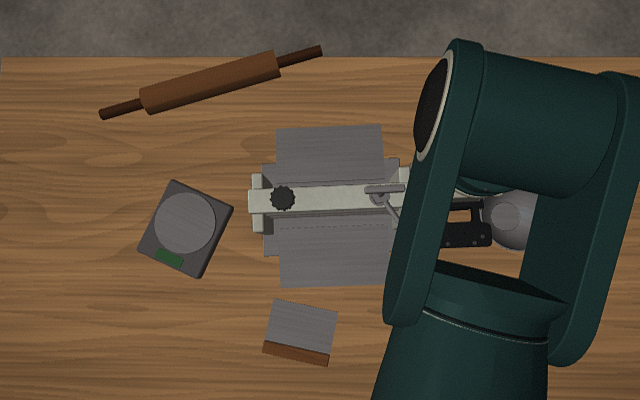

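Request:
{"api": "send_rows", "payload": {"targets": [{"twist": [0, 0, -5], "slide": [0, 0, 20], "gripper": 0.55}, {"twist": [0, 0, -13], "slide": [-15, 4, 26], "gripper": 0.55}, {"twist": [0, 0, -21], "slide": [-30, 8, 26], "gripper": 0.55}, {"twist": [0, 0, -29], "slide": [-45, 12, 26], "gripper": 0.55}, {"twist": [0, 0, -37], "slide": [-60, 14, 26], "gripper": 0.55}, {"twist": [0, 0, -45], "slide": [-70, 16, 26], "gripper": 0.55}, {"twist": [0, 0, -53], "slide": [-70, 16, 26], "gripper": 0.55}, {"twist": [0, 0, -58], "slide": [-70, 16, 26], "gripper": 0.55}, {"twist": [0, 0, -58], "slide": [-70, 16, 0], "gripper": 0.55}, {"twist": [0, 0, -58], "slide": [-70, 16, -40], "gripper": 0.55}, {"twist": [0, 0, -58], "slide": [-70, 16, -60], "gripper": 0.55}, {"twist": [0, 0, -58], "slide": [-70, 16, -60], "gripper": 0.55}]}}

```text
time_s: 15.6
tcp_pos: [0.5457, -0.0984, 0.2474]
ee_rot: [0.627, -0.328, 0.326, -0.627]
wrist_force: [-0.6, 0.5, 0.5]
gripper_width: 0.0418
```

```bash
python3 - <<'E'
from h import *
o=manip.observe(); print(o['tcp_pos']);x=R.from_quat(o['ee_rot']).as_matrix()[:,0];print(np.degrees(np.arctan2(x[1],x[0])))
im,K,C=wsnap('w11')
E
```

```text
[ 0.54569565 -0.09838031  0.24744204]
-55.08447283252833
```

View pics/w11.png

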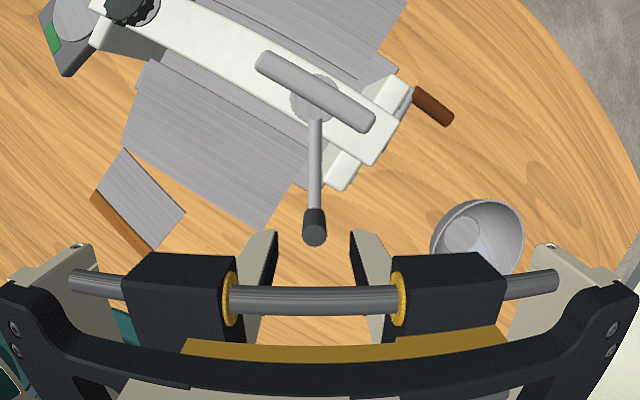

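Request:
{"api": "send_rows", "payload": {"targets": [{"twist": [0, 0, 0], "slide": [0.3, 0, -15], "gripper": 0.55}, {"twist": [0, 0, 0], "slide": [0.3, 0, -30], "gripper": 0.55}, {"twist": [0, 0, 0], "slide": [0.3, 0, -37], "gripper": 0.55}, {"twist": [0, 0, 0], "slide": [0.3, 0, -37], "gripper": 0.75}, {"twist": [0, 0, 0], "slide": [0.3, 0, -37], "gripper": 0.85}, {"twist": [0, 0, 0], "slide": [0.3, 0, -37], "gripper": 0.98}, {"twist": [0, 0, 0], "slide": [0.3, 0, -37], "gripper": 0.98}, {"twist": [0, 0, 0], "slide": [0.3, 0, -37], "gripper": 0.98}, {"twist": [0, 0, 0], "slide": [0.3, 0, -37], "gripper": 0.98}], "grip_force": 15}}

```text
time_s: 16.55
tcp_pos: [0.5467, -0.0982, 0.2127]
ee_rot: [-0.627, 0.327, -0.326, 0.627]
wrist_force: [-7.1, 7.1, 3.4]
gripper_width: 0.0156
```

```bash
python3 arc.py 84.8 214.7 160.7 18
```

```text
-3.0 [-2.4  3.7]
-6.0 [-4.7  7.6]
-9.0 [-6.7 11.5]
-12.0 [-8.5 15.6]
-15.0 [-10.1  19.7]
-18.0 [-11.5  23.9]
-21.0 [-12.7  28.2]
-24.0 [-13.6  32.5]
-27.0 [-14.3  36.9]
-30.0 [-14.8  41.3]
-33.0 [-15.   45.8]
-36.0 [-15.1  50.2]
-39.0 [-14.8  54.6]
-42.0 [-14.4  59. ]
-45.0 [-13.7  63.4]
-48.0 [-12.8  67.8]
-51.0 [-11.7  72.1]
-54.0 [-10.3  76.3]
```

Request:
{"api": "send_rows", "payload": {"targets": [{"twist": [0, 0, -3], "slide": [-2.2, 3.7, 0], "gripper": 0.98}, {"twist": [0, 0, -6], "slide": [-4.5, 7.6, 0], "gripper": 0.98}, {"twist": [0, 0, -9], "slide": [-6.5, 11.5, 0], "gripper": 0.98}, {"twist": [0, 0, -12], "slide": [-8.3, 15.6, 0], "gripper": 0.98}, {"twist": [0, 0, -15], "slide": [-10, 19.7, 0], "gripper": 0.98}, {"twist": [0, 0, -18], "slide": [-11.3, 23.9, 0], "gripper": 0.98}, {"twist": [0, 0, -21], "slide": [-12.5, 28.2, 0], "gripper": 0.98}, {"twist": [0, 0, -24], "slide": [-13.4, 32.5, 0], "gripper": 0.98}, {"twist": [0, 0, -27], "slide": [-14.1, 36.9, 0], "gripper": 0.98}, {"twist": [0, 0, -30], "slide": [-14.6, 41.3, 0], "gripper": 0.98}, {"twist": [0, 0, -33], "slide": [-14.8, 45.8, 0], "gripper": 0.98}, {"twist": [0, 0, -36], "slide": [-14.8, 50.2, 0], "gripper": 0.98}, {"twist": [0, 0, -39], "slide": [-14.6, 54.6, 0], "gripper": 0.98}, {"twist": [0, 0, -42], "slide": [-14.2, 59, 0], "gripper": 0.98}, {"twist": [0, 0, -45], "slide": [-13.5, 63.4, 0], "gripper": 0.98}, {"twist": [0, 0, -48], "slide": [-12.6, 67.8, 0], "gripper": 0.98}, {"twist": [0, 0, -51], "slide": [-11.5, 72.1, 0], "gripper": 0.98}, {"twist": [0, 0, -54], "slide": [-10.2, 76.3, 0], "gripper": 0.98}, {"twist": [0, 0, -54], "slide": [-10.2, 76.3, 0], "gripper": 0.98}], "grip_force": 20}}

```text
time_s: 18.45
tcp_pos: [0.5367, -0.0221, 0.2127]
ee_rot: [-0.41, 0.576, -0.576, 0.41]
wrist_force: [-4.7, 3.4, 2.7]
gripper_width: 0.0157
```

Request:
{"api": "send_rows", "payload": {"targets": [{"twist": [0, 0, -1.5], "slide": [0.8, 2, 0], "gripper": 0.98}, {"twist": [0, 0, -3], "slide": [1.6, 4, 0], "gripper": 0.98}, {"twist": [0, 0, -4.5], "slide": [2.5, 6, 0], "gripper": 0.98}, {"twist": [0, 0, -6], "slide": [3.4, 8, 0], "gripper": 0.98}, {"twist": [0, 0, -7], "slide": [4.2, 9.5, 0], "gripper": 0.98}, {"twist": [0, 0, -7], "slide": [4.2, 9.5, 0], "gripper": 0.98}], "grip_force": 20}}

```text
time_s: 19.05
tcp_pos: [0.5407, -0.0128, 0.2127]
ee_rot: [-0.374, 0.6, -0.6, 0.374]
wrist_force: [-7.0, 2.6, 3.7]
gripper_width: 0.0158
```

Request:
{"api": "send_rows", "payload": {"targets": [{"twist": [0, 0, -0.8], "slide": [0.5, 1.1, 0], "gripper": 0.98}, {"twist": [0, 0, -1.6], "slide": [1.1, 2.2, 0], "gripper": 0.98}, {"twist": [0, 0, -2.2], "slide": [1.7, 3.4, 0], "gripper": 0.98}, {"twist": [0, 0, -2.2], "slide": [2, 4, 0], "gripper": 0.98}, {"twist": [0, 0, -2.2], "slide": [2, 4, 0], "gripper": 0.98}], "grip_force": 20}}

```text
time_s: 19.55
tcp_pos: [0.5422, -0.01, 0.2127]
ee_rot: [0.364, -0.607, 0.607, -0.362]
wrist_force: [-13.2, -8.2, 5.2]
gripper_width: 0.0156
```

Request:
{"api": "send_rows", "payload": {"targets": [{"twist": [0, 0, 0], "slide": [0.5, 1, 0], "gripper": 0.98}, {"twist": [0, 0, 0], "slide": [1, 2, 0], "gripper": 0.98}, {"twist": [0, 0, 0], "slide": [1, 2, 0], "gripper": 0.98}, {"twist": [0, 0, 0], "slide": [1, 2, 0], "gripper": 0.98}], "grip_force": 25}}

```text
time_s: 19.95
tcp_pos: [0.5424, -0.0097, 0.2126]
ee_rot: [0.364, -0.606, 0.608, -0.36]
wrist_force: [-22.1, -22.6, 7.6]
gripper_width: 0.0155
```

Request:
{"api": "send_rows", "payload": {"targets": [{"twist": [0, 0, 0], "slide": [0, 0, 0], "gripper": 0.75}, {"twist": [0, 0, 0], "slide": [0, 0, 0], "gripper": 0.55}, {"twist": [0, 0, 0], "slide": [0, 0, 0], "gripper": 0.55}, {"twist": [0, 0, 0], "slide": [0, 0, 0], "gripper": 0.55}, {"twist": [0, 0, 0], "slide": [0, 0, 20], "gripper": 0.55}, {"twist": [0, 0, 0], "slide": [0, 0, 50], "gripper": 0.55}, {"twist": [0, 0, 0], "slide": [0, 0, 90], "gripper": 0.55}, {"twist": [0, 0, 0], "slide": [-20, 0, 120], "gripper": 0.55}, {"twist": [0, 0, 0], "slide": [-40, 0, 130], "gripper": 0.55}, {"twist": [0, 0, 0], "slide": [-40, 0, 130], "gripper": 0.55}]}}

```text
time_s: 20.95
tcp_pos: [0.5032, -0.007, 0.3448]
ee_rot: [0.361, -0.606, 0.608, -0.364]
wrist_force: [-0.1, 0.5, 0.8]
gripper_width: 0.0418
```

```bash
python3 - <<'E'
from h import *
o=manip.observe(); print(o['tcp_pos'])
im,K,C=wsnap('w12')
c=im[40:220,180:430,::-1]; cv2.imwrite('pics/w12c.png',cv2.resize(c,None,fx=3.2,fy=3.2,interpolation=cv2.INTER_CUBIC))
E
```

```text
[ 0.50321958 -0.00698665  0.34484365]
```

View pics/w12c.png

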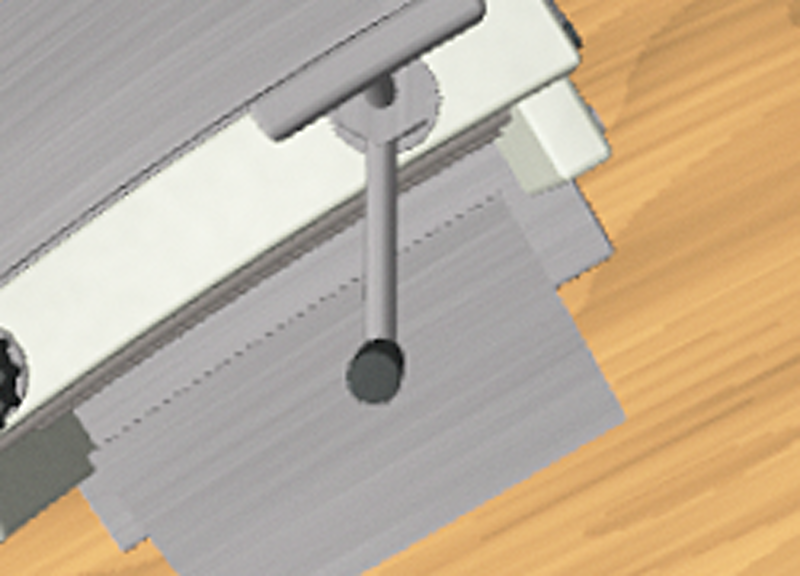

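Request:
{"api": "send_rows", "payload": {"targets": [{"twist": [0, 0, 0], "slide": [-10, -35, 0], "gripper": 0.55}, {"twist": [0, 0, 0], "slide": [-25, -75, 0], "gripper": 0.55}, {"twist": [0, 0, 0], "slide": [-40, -115, 0], "gripper": 0.55}, {"twist": [0, 0, 0], "slide": [-55, -155, 0], "gripper": 0.55}, {"twist": [0, 0, 0], "slide": [-70, -195, 0], "gripper": 0.55}, {"twist": [0, 0, 0], "slide": [-90, -235, 0], "gripper": 0.55}, {"twist": [0, 0, 0], "slide": [-110, -275, 0], "gripper": 0.55}, {"twist": [0, 0, 0], "slide": [-130, -315, 0], "gripper": 0.55}, {"twist": [0, 0, 0], "slide": [-150, -355, 0], "gripper": 0.55}, {"twist": [0, 0, 0], "slide": [-170, -395, 0], "gripper": 0.55}, {"twist": [0, 0, 0], "slide": [-190, -435, 0], "gripper": 0.55}, {"twist": [0, 0, 0], "slide": [-210, -475, 0], "gripper": 0.55}, {"twist": [0, 0, 0], "slide": [-210, -475, 0], "gripper": 0.55}, {"twist": [0, 0, 0], "slide": [-210, -475, 0], "gripper": 0.55}, {"twist": [0, 0, 0], "slide": [-210, -475, 0], "gripper": 0.55}]}}

```text
time_s: 22.5
tcp_pos: [0.2946, -0.4817, 0.3415]
ee_rot: [-0.363, 0.607, -0.607, 0.363]
wrist_force: [-0.2, 0.4, -0.3]
gripper_width: 0.042
```

```bash
python3 - <<'E'
from h import *
d=np.load('pics/w12.npz');K,C=d['K'],d['C']
p=wray(K,C,180+376/3.2,40+374/3.2,.226);v=p[:2]-[.6155,-.05];print(p,np.hypot(*v),np.degrees(np.arctan2(v[1],v[0])))
f=snap('top','t13')
c=f['color'][155:255,250:430,::-1]; cv2.imwrite('pics/t13c.png',cv2.resize(c,None,fx=4.4,fy=4.4,interpolation=cv2.INTER_CUBIC))
E
```

```text
[ 0.54145345 -0.01148347  0.226     ] 0.08346505282922834 152.51806104233367
```

View pics/t13c.png

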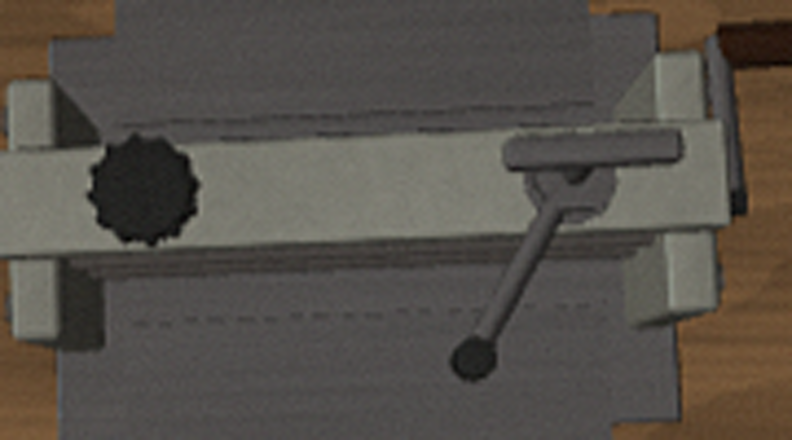

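```bash
python3 - <<'E'
from h import *
f=dict(np.load('pics/t13.npz')); g=cv2.GaussianBlur(cv2.cvtColor(f['color'],cv2.COLOR_RGB2GRAY),(0,0),.8).astype(np.float32)
psi=np.radians(2.9);xd=np.array([np.cos(psi),np.sin(psi)]);yd=np.array([-np.sin(psi),np.cos(psi)])
def fit(a,off,w,ts,z):
  pts=[]
  for t in ts:
    ss=np.linspace(off-w,off+w,81)
    v=np.array([cv2.getRectSubPix(g,(1,1),tuple(map(float,proj(f,[*(a+yd*t+xd*s),z]))))[0,0] for s in ss])
    pts.append([t,ss[np.abs(np.gradient(v)).argmax()]])
  pts=np.array(pts);k=np.ones(len(pts),bool)
  for _ in range(5):
    c=np.polyfit(pts[k,0],pts[k,1],1);r=pts[:,1]-np.polyval(c,pts[:,0]);k=abs(r)<max(2*np.median(abs(r)),.0005)
  return 2.9-np.degrees(np.arctan(c[0])),k.sum(),r[k].std(),c[1]
ax=np.array([.6155,-.05])
for z in(.257,.247):
  print('bar',z,fit(ax,.006,.004,np.linspace(-.028,.028,50),z),fit(ax,-.006,.004,np.linspace(-.028,.028,50),z))
m=ax+yd*.085
print('beam',fit(m,.0215,.006,np.linspace(-.04,.05,60),.17),fit(m,-.0215,.006,np.linspace(-.05,.13,80),.17))
E
```

```text
bar 0.257 (np.float64(-1.7961677028824092), np.int64(46), np.float64(0.0009087059041312938), np.float64(0.005781672040534317)) (np.float64(0.032401529400020834), np.int64(26), np.float64(9.439670949345469e-05), np.float64(-0.006695764160396077))
bar 0.247 (np.float64(-1.5271692134564678), np.int64(48), np.float64(0.0009223979767784988), np.float64(0.0073698736022556124)) (np.float64(-0.004959442418583038), np.int64(26), np.float64(5.593655103897462e-05), np.float64(-0.0053436823306172564))
beam (np.float64(3.1409031747978546), np.int64(41), np.float64(0.00037034795104030183), np.float64(0.019326170880416913)) (np.float64(2.9767333498611985), np.int64(60), np.float64(0.0003877156087627095), np.float64(-0.02201467689387819))
```

```bash
python3 - <<'E'
from h import *
f=dict(np.load('pics/t13.npz'))
c=f['color'][178:200,360:410,::-1]; c=cv2.convertScaleAbs(c,alpha=1.6); cv2.imwrite('pics/t13d.png',cv2.resize(c,None,fx=16,fy=16,interpolation=cv2.INTER_CUBIC))
E
```

```text
(no output)
```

View pics/t13d.png

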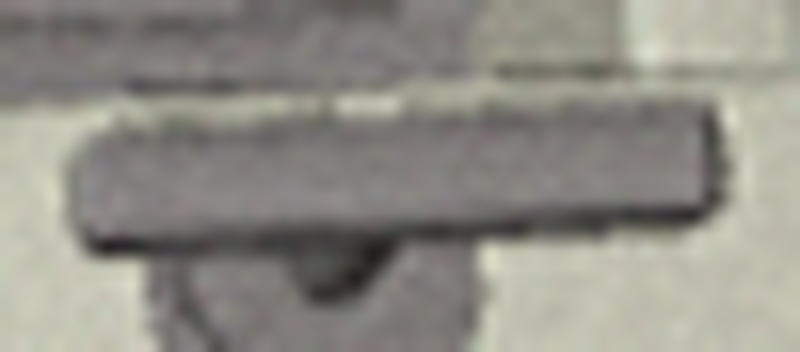

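```bash
python3 - <<'E'
from h import *
f=dict(np.load('pics/t13.npz'))
def y(p,q,z,s,o):
  P,Q=[ray_z(f,o[0]+a/s,o[1]+b/s,z) for a,b in(p,q)];v=P-Q;return np.degrees(np.arctan2(-v[0],v[1]))
print(y((110,134),(690,104),.257,16,(360,178)),y((110,240),(690,212),.257,16,(360,178)))
print(y((200,145),(720,122),.17,4.4,(250,155)),y((0,257),(728,225),.17,4.4,(250,155)))
E
```

```text
3.4297631763705563 3.2479001313072273
2.992034621572005 3.039656350078714
```

```bash
python3 -c "
from bench import manip
print(manip.job_done(), manip.observe()['time_s'])"
```

```text
the job is handed in; nothing more can be done
the job is handed in; nothing more can be done
```

The roller gap is set, in the order you asked, and the job was handed in at about 22.6 s with the arm parked clear of everything.

- **Loosening:** I swung the lever right until it hit the loose stop, where the push force rose to about 31 N. Measured from the bench, that stop was at about 215°.
- **T-handle:** I gripped the bar and turned it about 65° clockwise while the nut was loose.
- **Tightening:** I swung the lever back until it hit the tight stop, again at about 31 N. The lever moved about 63.5° between the stops, against the 63.0° specified.

**Last checks**
- **Bar against beam:** the final top picture puts the bar at about 3.3° and the beam at about 3.0°, so they agree to within roughly 0.5°. A close wrist view agreed, at about 3.4° against 2.95°. Rougher hand-picked points from other views had scattered by up to 2°, and an automatic edge fit on the final top picture failed because of poor contrast. I relied on the closer measurements.
- **Nut tight:** with the gripper away, vision put the lever at about 152.5°. It was at 151.4° when it met the stop; the difference is within what the cameras can resolve.
- **Round knob:** I never touched it, and it looks unmoved in the pictures.

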